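# Pin the sheaves into a double pulley block

### The arm

A 6-joint arm with a two-finger parallel gripper is mounted at the origin on the work surface. World frame = base frame: x ahead of the robot, y to its left, z up, the work surface at z = 0. Lengths are in m, angles in rad, forces in N, time in s.
With the tool pointing down it reaches from about 0.275 to 0.75 m from the base axis. Payload 10.2 kg.
Tool frame: the origin (TCP) lies on the centre line of the jaws, within the pads' length; the fingertips stand 19 mm ahead of it and the grasp point (between the pads) is the TCP (bot.nose_length is the distance from the TCP to the fingertips, in m); z points along the fingers, y is the line along which they close (so a half turn about z gives the same grasp; the last joint's range is limited). The gripper opens to 85 mm and grips with 20 to 120 N. Pads are 22 mm wide; open, the fingers measure 114 mm over their backs; the gripper's body (76 mm by 85 mm) begins 54 mm behind the grasp point. The pads swing forward as they close: fully open they stand 13 mm farther back than shut.
Start: joints at [1.043, 0.313, 1.498, -0, 1.331, -0.223], TCP at [0.158, 0.501, 0.25] pointing down, gripper open.
Joint ranges: [-2.94, 2.94], [-0.97, 2.17], [0.19, 2.56], [-1.23, 4.37], [0.02, 3.11], [-2.88, 2.88]. Speed limits (rad/s): [2.39, 2.39, 3.01, 3.14, 3.14, 3.14].

### API

Orientations are given as a unit quaternion [w, x, y, z].
In Python, from bench import readout, capture, order, boxes_of, bot gives the robot as it stands.
- The arm moves only by the tool step_arm, never from a script. Its argument "commands" is a list of rows, each an object with "twist": the turn, a rotation vector about the tool's x, y, z in rad, a list of three; "delta_pos": the shift along the tool's x, y, z in cm, a list of three; "fingers": the opening in per cent of the stroke, from 0 (shut) to 100 (fully open). In form: [{"twist": [ax, ay, az], "delta_pos": [x, y, z], "fingers": fingers}, ...]. A call has exactly 8 rows; each row is the pose to reach, as a shift and turn from the pose commanded when the call began, along the tool's axes at that moment; what a row does not reach only later rows make up. A row lasts 1/12 s, in which the tool goes at most 41.7 mm and 7.16 degrees, less where a joint would pass 70% of its speed; a pose out of reach is approached as far as the arm can. A call with a gripper value outside its range is refused whole. The fingers move at their own pace and stop on an object; the grip force is fixed at half the most. Time passes only in rows, so rows that repeat a pose let the fingers close, or fill a call up. It gives the time, the measured TCP pose, the force, the opening and the grip force at its end, in the units of the state.
- readout.get_obs(): the state, without advancing time (a new reading comes with each control period).
- capture(name): name is "scene" or "top" or "wrist"; returns a dict with "frame" (384x512x3 uint8, blue, green, red), "camera_matrix" (3x3 intrinsics, pixels), "R" (3x3) and "t" (3): a world point X has camera coordinates R X + t. Camera axes: x right, y down, z forward; pixel columns grow to the right and rows downward; lengths in m; the calibration is good to about 2 mm. A picture is of the moment at which its call begins. There is no depth.
- order.job_done(): hands the job in; it is judged then, once.
Trained networks look in a picture, given as the dict that the camera call returned (one of the last four; its "shot" number tells which), for a name from the list of things; names that differ only in an ending like _2 or _b are one class to them, and where a whole thing is asked for, a point or a joint stands for the part that bears it (a point fixed in the world has none). Each returns a list of dicts, best first, with "score" (0 to 1); they miss things now and then, are a little off and sometimes report something else, mostly with a low value. They report only what shows in the picture. A call takes as long as a camera call. They do not tell look-alikes from the thing itself.
- boxes_of(picture, thing): "location" ([x, y, z] in m, in world coordinates, good to about 4 mm: the middle of the surface that is visible of it).
The state is a dict: "t": time; "q": joint angles; "joint_vel": joint speeds; "joint_torque": joint torques, N m; "eef_pos": TCP position; "ee_rot": TCP orientation; "force": force on the tool from outside, world axes, zero at the start; "ft_torque": the same for the moment, N m; "grip_width": opening from 0.0 (shut) to 1.0 (fully open); "grasp_force": force on a finger pad.
Only numpy, scipy, OpenCV 4.12 (cv2) and the standard library are available. Lean on these libraries where they do the work, as an engineer would, in place of code of your own. Each camera call takes 0.05 s, during which the arm holds its last target. There are 200 camera calls.

### The job

Finish putting together the double pulley block held in the vice: bring the two orange wheels and the washer between them into line with the frame's axle holes, then take the black-headed steel axle pin from the wooden block and pass it down through the whole stack until its head sits fully home on the frame. Work gently, never forcing the pin, let go of it, and leave the other things on the bench alone.

Things in the scene. Friction and masses are not known exactly. Their poses are not given: they have to be found in the camera images.
- vice: Blue bench vice bolted to the bench, turned at most 25 degrees, with an aluminium pulley frame firmly clamped in it, lying flat and jutting out to local -x. Origin: bench level, between the jaws; local z up, jaws close along y, screw to -y. Jaws: local x -21 to 45 mm, tops 112 mm high. Frame: two level cheeks, 20 mm wide (y from -10 to 10 mm), at 75-79 and 106-110 mm height; see frame_end for its place.
- frame_end (a point): Mark on the vice, local (-120, 0, 92.5) mm, where the middle of the frame's open end would lie at the usual clamping depth. The frame was clamped by hand: its true end lies up to 4 mm nearer or farther along the vice's x (y and heights are true); feel or look for it. Both cheeks end there in flat square ends. The 9 mm axle hole through both cheeks lies 36 mm behind (+x of) the true end, on the centre line.
- upper_sheave: Upper of two like orange plastic pulley wheels lying loose between the cheeks, 60 mm dia, 11.5 mm thick, 10 mm bore countersunk to 14 mm at the top, 35 g; origin: centre of its underside, z up its axis. It lies on the washer, with 2 mm of play under the upper cheek, up to 9 mm off the axle line at the start. Its rim (1.5 to 11.5 mm above its origin) stands out 20 mm on both sides of the cheeks and can be squeezed there.
- lower_sheave: Lower orange wheel, same sizes; origin: centre of its underside, which rests on the lower cheek, 79 mm above the bench and 13.5 mm below the upper wheel's. Starts up to 9 mm off the axle line. Hidden in the 27 mm wide, 2 mm deep recess of its top lies a loose brass washer, 24 mm dia, 4 mm thick, 11.6 mm bore, up to 1.5 mm off the wheel's centre; the washer keeps the two wheels apart.
- axle_pin: Steel axle pin, about 40 g: shank 8 mm dia and 43 mm long with a nose tapering to 6.4 mm dia over the last 2.5 mm, and a black knurled head 16 mm dia, 14 mm high, above the shank. Origin: centre of the nose's tip; local z points up to the head. Starts standing, slightly loose, in either end hole of the wooden block, its tip 8 mm above the bench. Once home, its head lies on the upper cheek's top (110 mm above the bench) and its tip is 67 mm above the bench.
- pin_block: Light wooden block, 120 x 46 mm, 36 mm high, fixed. Two 9 mm holes, 28 mm deep, at local x -35 and +35 mm on its centre line hold the two pins. Origin: centre of its underside; long side along local x.
- brass_pin: Look-alike pin all of brass, same sizes, standing in the other end hole of the block: not wanted here, leave it where it is. Origin: tip of its nose.
- screwdriver: Green-handled screwdriver, 190 mm long, lying on the bench; bystander. Origin: middle of its length, at bench level.
- spare_sheave: White spare pulley wheel, 60 mm dia, lying on the bench; bystander. Origin: centre of its underside.
- masses: Brass stacked masses on a hanger, 40 mm dia, 70 mm high, standing; bystander. Origin: centre of its underside.
- beaker: Glass beaker, 72 mm dia, 85 mm high; bystander. Origin: centre of its underside.
- flask: Conical glass flask, 84 mm dia, 130 mm high; bystander. Origin: centre of its underside.
Things that resemble listed ones, but are neither listed nor needed, are in the scene too. What is shaped like the upper_sheave but green or turquoise is not meant.

How it is judged:
At the end, for the whole second after the job is handed in: The steel axle pin stands at rest through both orange wheels and both cheeks of the frame, upright within 0.06 rad, its head home on the upper cheek within 1.5 mm (tip no higher than 68.5 mm above the bench); both wheels are still between the cheeks, each within 3 mm of the pin's axis (z of axle_pin in the frame of vice below 0.0685 m and angle between axle_pin's own z axis and vertical below 0.06 rad and horizontal distance between each of upper_sheave, lower_sheave and axle_pin below 0.003 m and z of upper_sheave in the frame of vice above 0.089 m and z of lower_sheave in the frame of vice above 0.077 m and linear speed of axle_pin below 0.01 m/s); the robot touches nothing.
It fails at once if the axle pin is forced: pressed against the pulley frame, the vice or a wheel with more than 30 N (contact force between axle_pin and vice above 30 N or contact force between axle_pin and upper_sheave above 30 N or contact force between axle_pin and lower_sheave above 30 N).
It fails at once if the robot bears on the vice or the pulley frame with more than 30 N (contact force between any of the arm, the fingers and vice above 30 N).
It fails at once if the brass pin is taken out of the block or knocked about by more than 15 mm (distance of brass_pin from where it was at the start of the episode above 0.015 m).
It fails at once if another thing on the bench is moved by more than 20 mm (distance of any of screwdriver, spare_sheave, beaker from where it was at the start of the episode above 0.02 m).
It fails at once if the robot knocks against the glass flask or the brass masses (over 5 N) (contact force between any of the arm, the fingers and flask above 5 N or contact force between any of the arm, the fingers and masses above 5 N).
It also fails if it takes over 72 s, if anything falls off the work surface, if the arm or the gripper's body presses on something with over 40 N, if the wrist force passes 120 N, or if a joint passes its speed limit or range.

## Working session

There is one attempt and no reset: what is moved stays moved. The work goes in short steps, Python scripts to look and compute and a tool call to move; the robot and the scene stay as the last step left them, time stands still between calls to the robot, and variables do not carry over. Pictures are saved under pics/ and viewed, at most 10 in all, crops included, and the job is handed in when it is done.

Besides the shell and the picture viewer there is one more tool, called after ">>>" as a command line: name --argument value ..., lists and objects as JSON in quotes. step_arm: Moves the arm, as the interface text tells. Its arguments: {"type":"object","properties":{"commands":{"type":"array"}},"required":["commands"]}

```bash
mkdir -p pics; ls; cat > h.py <<'E'
import numpy as np, cv2
from bench import readout, capture, order, boxes_of, bot
def shots(*names):
    return {n:capture(n) for n in names}
def proj(c,X):
    p=c["camera_matrix"]@(c["R"]@np.array(X,float)+c["t"]); return p[:2]/p[2]
def onz(c,uv,z):
    d=c["R"].T@np.linalg.inv(c["camera_matrix"])@np.array([uv[0],uv[1],1.]); o=-c["R"].T@c["t"]
    return o+d*(z-o[2])/d[2]
E
python3 - <<'E'
from h import *
s=shots("scene","top")
for n,c in s.items():
    cv2.imwrite(f"pics/{n}0.png",c["frame"]); print(n,-c["R"].T@c["t"])
    for th in ["vice","upper_sheave","lower_sheave","axle_pin","pin_block","brass_pin","spare_sheave","masses","flask","beaker","screwdriver"]:
        print(th,[(np.round(b["location"],3).tolist(),round(b["score"],2),proj(c,b["location"]).astype(int).tolist()) for b in boxes_of(c,th)][:4])
cv2.imwrite("pics/both.png",np.vstack([cv2.resize(s["top"]["frame"],(400,300)),cv2.resize(s["scene"]["frame"],(400,300))]))
o=readout.get_obs(); print(o["t"],o["eef_pos"],o["ee_rot"],o["force"],o["grip_width"])
E
```

```text
pics
scene [ 1.38987586 -0.49947143  0.82080598]
vice [([0.665, -0.152, 0.062], 0.92, [217, 251])]
upper_sheave [([0.398, -0.169, 0.013], 0.76, [165, 209]), ([0.386, -0.024, 0.011], 0.68, [211, 190]), ([0.555, -0.177, 0.104], 0.62, [184, 215]), ([0.526, -0.278, 0.015], 0.52, [145, 251])]
lower_sheave [([0.576, -0.182, 0.087], 0.59, [187, 226])]
axle_pin [([0.543, 0.22, 0.06], 0.5, [314, 176])]
pin_block [([0.522, 0.212, 0.038], 0.8, [306, 180])]
brass_pin [([0.48, 0.232, 0.055], 0.48, [303, 166])]
spare_sheave [([0.416, 0.392, 0.014], 0.69, [331, 153])]
masses [([0.627, 0.331, 0.031], 0.79, [363, 187])]
flask [([0.66, -0.341, 0.055], 0.82, [138, 285])]
beaker [([0.674, 0.178, 0.053], 0.94, [332, 208])]
screwdriver [([0.447, -0.4, 0.018], 0.71, [85, 250])]
top [0.35562161 0.04690158 1.24316426]
vice [([0.624, -0.137, 0.079], 0.71, [310, 157])]
upper_sheave [([0.383, -0.024, 0.014], 0.87, [266, 249]), ([0.48, -0.063, 0.015], 0.83, [280, 213]), ([0.518, -0.29, 0.012], 0.8, [362, 201]), ([0.398, -0.164, 0.012], 0.63, [317, 244])]
lower_sheave []
axle_pin []
pin_block [([0.504, 0.224, 0.036], 0.62, [174, 202])]
brass_pin []
spare_sheave [([0.41, 0.392, 0.013], 0.6, [111, 237])]
masses [([0.613, 0.336, 0.041], 0.58, [134, 161])]
flask [([0.636, -0.318, 0.055], 0.94, [375, 156])]
beaker [([0.673, 0.188, 0.026], 0.71, [190, 142])]
screwdriver [([0.441, -0.396, 0.028], 0.75, [402, 229])]
1.2 [0.1575894  0.50080581 0.25030281] [1.21189963e-05 1.51820854e-01 9.88408027e-01 2.71227555e-05] [0.09765914 0.65902846 0.01093698] 1.000060375789018
```

View pics/both.png

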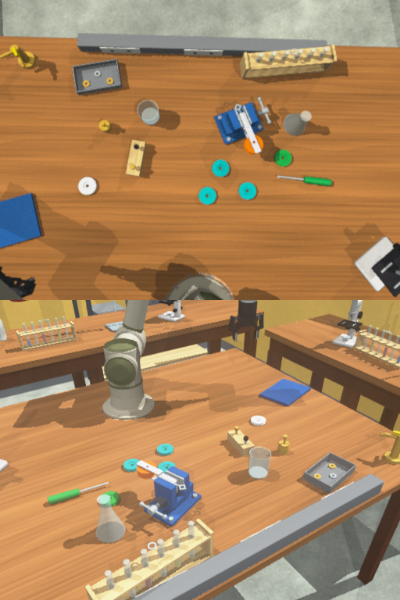

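```bash
python3 - <<'E'
import cv2,numpy as np
a=cv2.imread("pics/top0.png")[110:290,150:400]; b=cv2.imread("pics/scene0.png")[140:290,130:380]
cv2.imwrite("pics/crop0.png",np.vstack([cv2.resize(a,(500,360)*1 if 0 else (417,300),interpolation=3),cv2.resize(b,(417,250),interpolation=3)]))
a=cv2.imread("pics/top0.png")[120:220,280:360];b=cv2.imread("pics/scene0.png")[140:200,270:350]; s=cv2.imread("pics/scene0.png")[180:290,150:270]
cv2.imwrite("pics/crop1.png",np.hstack([cv2.resize(a,(440,550),interpolation=2),np.vstack([cv2.resize(b,(360,270),interpolation=2),cv2.resize(s,(360,280),interpolation=2)])]))
E
```

```text
(no output)
```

View pics/crop1.png

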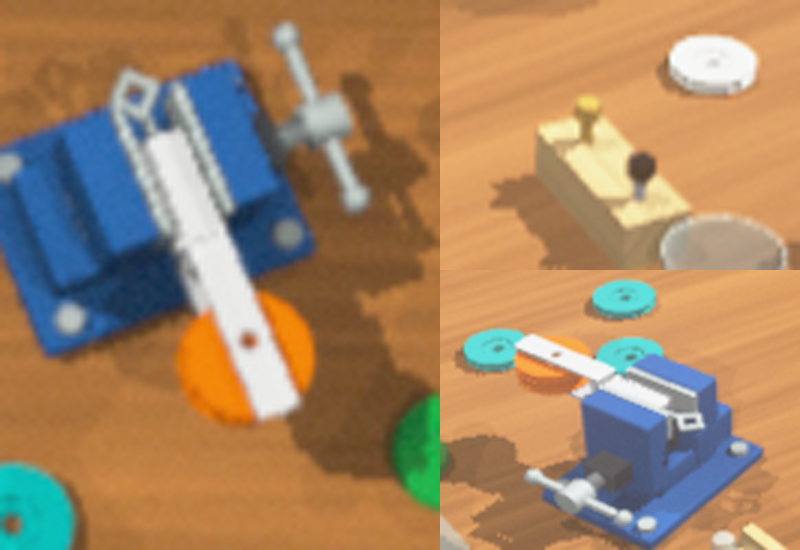

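The crop shows the orange wheels under the pale frame. The frame hole is at about top (325,182) and scene (189,213). The pin candidates are the dark head on a grey shank at scene (314,177), which is the steel one, and the all-gold pin at (303,164), which is brass and stays. The turquoise wheels and the green one near (362,201) in top are decoys.

```bash
cat >> h.py <<'E'
from scipy.spatial.transform import Rotation as Ro
def tri(cs,uvs):
    A=[];b=[]
    for c,uv in zip(cs,uvs):
        o=-c["R"].T@c["t"]; d=onz(c,uv,0)-o; d/=np.linalg.norm(d); P=np.eye(3)-np.outer(d,d); A.append(P); b.append(P@o)
    return np.linalg.lstsq(np.vstack(A),np.hstack(b),rcond=None)[0]
def rot(o): q=o["ee_rot"]; return Ro.from_quat([q[1],q[2],q[3],q[0]])
def go(pos,yaw=None,o=None):
    """delta in tool cm + twist to reach pos with tool y axis at world angle yaw (deg, mod 180), tool straight down"""
    o=o or readout.get_obs(); R=rot(o); d=R.inv().apply(np.array(pos)-o["eef_pos"])*100
    out=[np.round(d,2).tolist()]
    if yaw is not None:
        for k in (0,180):
            a=np.radians(yaw+k); y=np.array([np.cos(a),np.sin(a),0]); z=np.array([0,0,-1.]); x=np.cross(y,z)
            out.append(np.round((R.inv()*Ro.from_matrix(np.c_[x,y,z])).as_rotvec(),4).tolist())
    return out
E
python3 - <<'E'
from h import *
s=shots("scene","top"); S,T=s["scene"],s["top"]
print(T["camera_matrix"][0],S["camera_matrix"][0])
h=tri([T,S],[(325.1,181.8),(189,213)]); print("hole",h, onz(T,(325.1,181.8),.11),onz(S,(189,213),.11))
f=[onz(T,(280+u/5.5,120+v/5.5),.11) for u,v in [(170,145),(277,410)]]; d=f[0]-f[1]; print("end",f[1],"yaw",np.degrees(np.arctan2(d[1],d[0])))
print("pins top px at guess",[ (proj(T,onz(S,p,.058)),onz(S,p,.058)) for p in [(314.4,176.7),(303,164)]])
print(bot.nose_length, readout.get_obs()["q"])
print(go([0.45,-0.17,0.33],112))
E
```

```text
[451.14783113   0.         255.34655034] [478.92241818   0.         253.69203053]
hole [ 0.55592216 -0.16775049  0.10765319] [ 0.55502364 -0.16835824  0.11      ] [ 0.55929449 -0.16786234  0.11      ]
end [ 0.52225644 -0.1815389   0.11      ] yaw 21.452036733296925
pins top px at guess [(array([174.15337969, 187.64979596]), array([0.54056158, 0.22350807, 0.058     ])), (array([168.47436825, 213.68185669]), array([0.47125163, 0.23544408, 0.058     ]))]
0.019 [ 1.04261247e+00  3.12909686e-01  1.49773333e+00  6.60713049e-06
  1.33099785e+00 -2.23388319e-01]
[[-48.03, -55.21, -7.97], [-0.0, -0.0, -0.6888], [-0.0, 0.0, 2.4528]]
```

```bash
python3 - <<'E'
from h import *
c=capture("wrist"); o=readout.get_obs(); R=rot(o)
print("cam in tool",R.inv().apply(-c["R"].T@c["t"]-o["eef_pos"]),"view dir tool",R.inv().apply(c["R"][2]),"right",R.inv().apply(c["R"][0]),c["camera_matrix"][0])
E
```

```text
cam in tool [ 7.41099463e-02 -1.39256688e-05 -1.24380602e-01] view dir tool [-2.89287021e-01  5.87659099e-04  9.57242223e-01] right [ 2.39992737e-04  9.99999825e-01 -5.41380436e-04] [305.91062816   0.         258.55571603]
```

>>> step_arm --commands '[{"twist":[0,0,0],"delta_pos":[-2.9,-2.6,0],"fingers":100},{"twist":[0,0,0],"delta_pos":[-5.8,-5.2,0],"fingers":100},{"twist":[0,0,0],"delta_pos":[-8.7,-7.8,0],"fingers":100},{"twist":[0,0,0],"delta_pos":[-11.6,-10.4,0],"fingers":100},{"twist":[0,0,0],"delta_pos":[-14.5,-13.0,0],"fingers":100},{"twist":[0,0,0],"delta_pos":[-17.4,-15.6,0],"fingers":100},{"twist":[0,0,0],"delta_pos":[-20.3,-18.2,0],"fingers":100},{"twist":[0,0,0],"delta_pos":[-23.2,-20.8,0],"fingers":100}]'

```text
t: 2.02
eef_pos: [0.3169, 0.2311, 0.2505]
ee_rot: [0.0, 0.152, 0.988, 0.0]
force: [1.2, 1.5, -0.8]
grip_width: 1.002
grasp_force: 0.0
```

>>> step_arm --commands '[{"twist":[0,0,0],"delta_pos":[-2.9,-2.6,0],"fingers":100},{"twist":[0,0,0],"delta_pos":[-5.8,-5.2,0],"fingers":100},{"twist":[0,0,0],"delta_pos":[-8.7,-7.8,0],"fingers":100},{"twist":[0,0,0],"delta_pos":[-11.6,-10.4,0],"fingers":100},{"twist":[0,0,0],"delta_pos":[-14.5,-13.0,0],"fingers":100},{"twist":[0,0,0],"delta_pos":[-17.4,-15.6,0],"fingers":100},{"twist":[0,0,0],"delta_pos":[-20.3,-18.2,0],"fingers":100},{"twist":[0,0,0],"delta_pos":[-23.2,-20.8,0],"fingers":100}]'

```text
t: 2.68
eef_pos: [0.476, -0.0373, 0.2504]
ee_rot: [0.0, 0.152, 0.988, -0.0]
force: [0.5, 0.9, -0.4]
grip_width: 1.004
grasp_force: 0.0
```

```bash
python3 - <<'E'
from h import *
o=readout.get_obs(); print(o["t"],o["eef_pos"],o["q"])
c=capture("wrist"); np.savez("w1.npz",**{k:c[k] for k in("frame","camera_matrix","R","t")}); cv2.imwrite("pics/w1.png",c["frame"])
print(go([.556,-.168,.20],66.5), proj(c,[.556,-.168,.11]))
E
```

```text
2.6833 [ 0.47597009 -0.03727294  0.25041205] [-3.24246042e-01  2.07515374e-01  1.63451263e+00  4.66683987e-05
  1.29915271e+00 -1.58982341e+00]
[[-11.18, -9.63, 5.04], [-0.0017, 0.0023, 0.1016], [-0.0034, -0.0026, -3.04]] [158.54107376 293.24505391]
```

>>> step_arm --commands '[{"twist":[0,0,0],"delta_pos":[-2.5,-2.1,1.0],"fingers":100},{"twist":[0,0,0.05],"delta_pos":[-5.0,-4.3,2.0],"fingers":100},{"twist":[0,0,0.1],"delta_pos":[-7.5,-6.4,3.3],"fingers":100},{"twist":[0,0,0.1],"delta_pos":[-9.5,-8.2,4.2],"fingers":100},{"twist":[0,0,0.1],"delta_pos":[-11.2,-9.6,5.0],"fingers":100},{"twist":[0,0,0.1],"delta_pos":[-11.2,-9.6,5.0],"fingers":100},{"twist":[0,0,0.1],"delta_pos":[-11.2,-9.6,5.0],"fingers":100},{"twist":[0,0,0.1],"delta_pos":[-11.2,-9.6,5.0],"fingers":100}]'

```text
t: 3.4
eef_pos: [0.5532, -0.1599, 0.2005]
ee_rot: [-0.0, 0.201, 0.98, 0.0]
force: [-0.6, 0.1, 1.1]
grip_width: 1.001
grasp_force: 0.0
```

```bash
python3 - <<'E'
from h import *
o=readout.get_obs(); print(o["t"],o["eef_pos"],o["force"])
c=capture("wrist"); np.savez("w2.npz",**{k:c[k] for k in("frame","camera_matrix","R","t")})
p=proj(c,[.556,-.168,.11]); print(p)
cv2.imwrite("pics/w2.png",cv2.resize(c["frame"],(800,600),interpolation=2))
for th in("upper_sheave","lower_sheave"): print(th,[(np.round(b["location"],4),b["score"]) for b in boxes_of(c,th)])
E
```

```text
3.4 [ 0.55318307 -0.15985405  0.20054799] [-0.64557631  0.1257277   1.07205456]
[249.92119748 208.26044571]
upper_sheave [(array([ 0.4763, -0.0674,  0.0121]), 0.81), (array([ 0.5475, -0.1625,  0.1042]), 0.69), (array([ 0.4037, -0.1672,  0.0109]), 0.64), (array([ 0.5161, -0.2903,  0.0083]), 0.56)]
lower_sheave [(array([ 0.5199, -0.1574,  0.0902]), 0.49)]
```

View pics/w2.png

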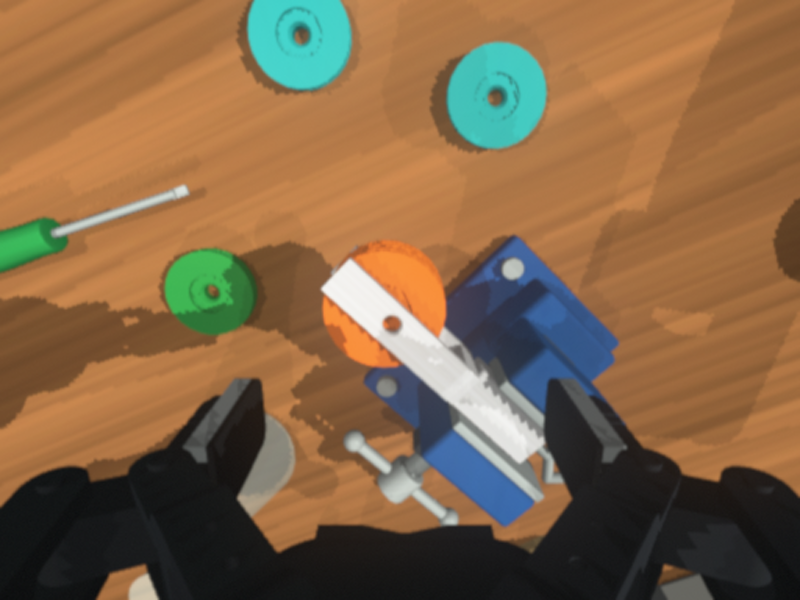

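The hole shows at (392,324)/1.5625 = (251,207), within 1.5 px of the triangulated guess. The wheels are visibly shifted towards the image top.

```bash
python3 - <<'E'
from h import *
from scipy.optimize import least_squares
W=[dict(np.load(f"w{i}.npz")) for i in(1,2)]
hs=[]
for i,c in enumerate(W):
    f=c["frame"].astype(int); p=proj(c,[.556,-.168,.11]); u,v=p.astype(int); r=9
    g=f[v-r:v+r+1,u-r:u+r+1].sum(2)
    best=None
    sat=(f.max(2)-f.min(2))[v-r:v+r+1,u-r:u+r+1]; m=((sat>60)&(g<480)).astype(np.uint8)
    n,l,st,ce=cv2.connectedComponentsWithStats(m)
    k=min(range(1,n),key=lambda k:np.hypot(*(ce[k]-r))+ (100 if st[k][4]<6 or st[k][4]>150 else 0))
    print(i,"area",st[k][4],ce[k]+[u-r,v-r]); hs.append(ce[k]+[u-r,v-r]); print("  z.11:",onz(c,hs[-1],.11))
print("tri",tri(W,hs))
c=W[1]; f=c["frame"].astype(int)
# frame bar edges
u0,v0=hs[1]; wm=((f.min(2)>150)).astype(np.uint8)
cnt=[onz(c,(x,y),.11)[:2] for y,x in zip(*np.nonzero(wm[150:240,190:300]))for y,x in[(y+150,x+190)]]
H=onz(c,hs[1],.11)[:2]; cnt=np.array(cnt)-H; cnt=cnt[(np.hypot(*cnt.T)<.045)]
ev,V=np.linalg.eigh(np.cov(cnt.T)); d=V[:,1]*np.sign(V[0,1]); print("yaw",np.degrees(np.arctan2(d[1],d[0])),"centre offset across",(cnt@[-d[1],d[0]]).mean(),"end at",np.percentile(cnt@d,[.3,1]), "width",np.percentile(cnt@[-d[1],d[0]],[2,98]))
# orange
b,g,r=f[...,0],f[...,1],f[...,2]; om=((r>200)&(b<75)&(g>80)&(g<170)).astype(np.uint8)
om[:140]=0;om[245:]=0;om[:,:195]=0;om[:,295:]=0
ct=max(cv2.findContours(cv2.morphologyEx(om,3,np.ones((9,9))),0,1)[0],key=cv2.contourArea)[:,0,:]
P=np.array([onz(c,q,.104)[:2] for q in ct])
# tool axes
R=c["R"]
for ang in range(0,360,30):
    a=np.radians(ang);e=np.array([np.cos(a),np.sin(a)]); print(ang,round(float(((P-H)@e).max()*1000),1),end="; ")
big=c["frame"][140:250,190:300]
cv2.imwrite("pics/w2c.png",np.hstack([cv2.resize(big,(400,400),interpolation=2),cv2.resize(W[0]["frame"][230:340,100:210],(400,400),interpolation=2)]))
E
```

```text
0 area 8 [166.625 287.375]
  z.11: [ 0.55209772 -0.15760712  0.11      ]
1 area 71 [250.4084507  206.64788732]
  z.11: [ 0.55496829 -0.16715146  0.11      ]
tri [ 0.56350041 -0.17037381  0.08728926]
yaw 26.413241606768636 centre offset across 0.00040490261618933036 end at [-0.03607888 -0.03534357] width [-0.01067698  0.01169799]
0 15.4; 30 22.1; 60 25.4; 90 29.4; 120 35.7; 150 39.0; 180 39.3; 210 32.0; 240 20.7; 270 3.8; 300 -7.1; 330 4.8;
```

View pics/w2c.png

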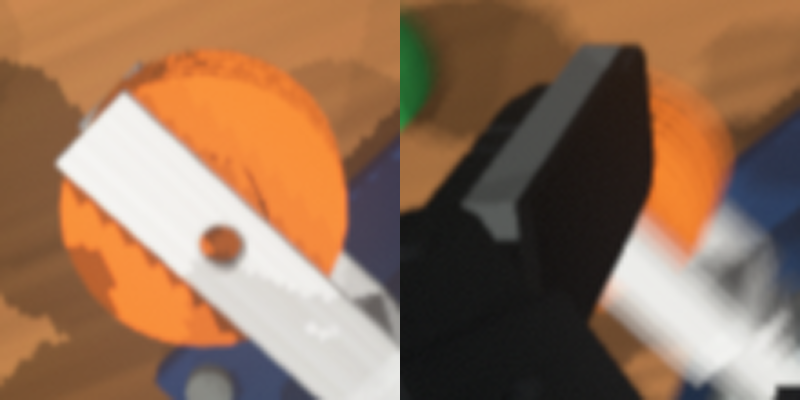

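The crop shows the wheel's rim spanning crop x 60–347 with the hole at (221,246). The upper wheel is about 4 mm off in the squeeze direction, so the open fingers clear it. I'll descend at about 45° to the frame and squeeze.

>>> step_arm --commands '[{"twist":[0,0,0],"delta_pos":[-0.45,-0.6,1.0],"fingers":100},{"twist":[0,0,0],"delta_pos":[-0.45,-0.6,2.5],"fingers":100},{"twist":[0,0,0],"delta_pos":[-0.45,-0.6,4.0],"fingers":100},{"twist":[0,0,0],"delta_pos":[-0.45,-0.6,5.5],"fingers":100},{"twist":[0,0,0],"delta_pos":[-0.45,-0.6,6.5],"fingers":100},{"twist":[0,0,0],"delta_pos":[-0.45,-0.6,7.0],"fingers":100},{"twist":[0,0,0],"delta_pos":[-0.45,-0.6,7.5],"fingers":100},{"twist":[0,0,0],"delta_pos":[-0.45,-0.6,7.5],"fingers":100}]'

```text
t: 4.22
eef_pos: [0.555, -0.1677, 0.1247]
ee_rot: [-0.0, 0.201, 0.98, 0.0]
force: [-0.9, 0.2, 0.2]
grip_width: 1.003
grasp_force: 0.0
```

```bash
python3 - <<'E'
from h import *
o=readout.get_obs(); print(o["t"],o["eef_pos"],o["force"])
c=capture("wrist"); np.savez("w3.npz",**{k:c[k] for k in("frame","camera_matrix","R","t")})
print(proj(c,[.555,-.1672,.11]))
cv2.imwrite("pics/w3.png",c["frame"])
E
```

```text
4.2167 [ 0.55501708 -0.16770452  0.12473416] [-0.94634088  0.21393954  0.19407076]
[259.41079153 249.53202438]
```

View pics/w3.png

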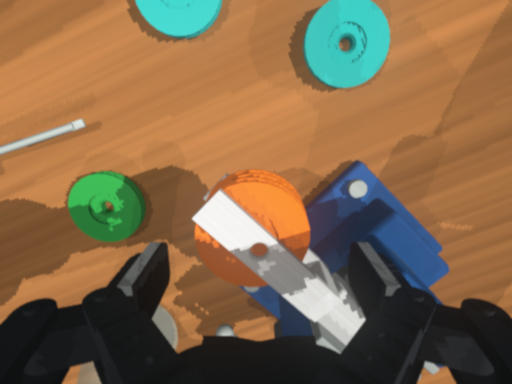

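The hole is at (259,250), matching the projection. The wheel spans x 195–310 and sits clear between the fingers (168 and 345). I'll go on down and squeeze.

>>> step_arm --commands '[{"twist":[0,0,0],"delta_pos":[0,0,0.6],"fingers":100},{"twist":[0,0,0],"delta_pos":[0,0,1.2],"fingers":100},{"twist":[0,0,0],"delta_pos":[0,0,1.8],"fingers":100},{"twist":[0,0,0],"delta_pos":[0,0,2.4],"fingers":100},{"twist":[0,0,0],"delta_pos":[0,0,3.0],"fingers":100},{"twist":[0,0,0],"delta_pos":[0,0,3.3],"fingers":100},{"twist":[0,0,0],"delta_pos":[0,0,3.3],"fingers":95},{"twist":[0,0,0],"delta_pos":[0,0,3.3],"fingers":90}]'

```text
t: 4.93
eef_pos: [0.5551, -0.1677, 0.0922]
ee_rot: [-0.0, 0.201, 0.98, 0.0]
force: [-0.1, -0.2, -0.2]
grip_width: 0.903
grasp_force: 0.0
```

>>> step_arm --commands '[{"twist":[0,0,0],"delta_pos":[0,0,0],"fingers":87},{"twist":[0,0,0],"delta_pos":[0,0,0],"fingers":84},{"twist":[0,0,0],"delta_pos":[0,0,0],"fingers":81},{"twist":[0,0,0],"delta_pos":[0,0,0],"fingers":78},{"twist":[0,0,0],"delta_pos":[0,0,0],"fingers":75},{"twist":[0,0,0],"delta_pos":[0,0,0],"fingers":72},{"twist":[0,0,0],"delta_pos":[0,0,0],"fingers":70},{"twist":[0,0,0],"delta_pos":[0,0,0],"fingers":68}]'

```text
t: 5.6
eef_pos: [0.5552, -0.1678, 0.0925]
ee_rot: [0.0, 0.201, 0.98, -0.0]
force: [-0.5, -0.1, 1.6]
grip_width: 0.693
grasp_force: 41.2
```

>>> step_arm --commands '[{"twist":[0,0,0],"delta_pos":[0,0,0],"fingers":66},{"twist":[0,0,0],"delta_pos":[0,0,0],"fingers":66},{"twist":[0,0,0],"delta_pos":[0,0,0],"fingers":66},{"twist":[0,0,0],"delta_pos":[0,0,0],"fingers":66},{"twist":[0,0,0],"delta_pos":[0,0,0],"fingers":66},{"twist":[0,0,0],"delta_pos":[0,0,0],"fingers":80},{"twist":[0,0,0],"delta_pos":[0,0,0],"fingers":90},{"twist":[0,0,0],"delta_pos":[0,0,0],"fingers":100}]'

```text
t: 6.27
eef_pos: [0.555, -0.1676, 0.0919]
ee_rot: [-0.0, 0.201, 0.98, 0.0]
force: [-0.4, 0.3, -0.5]
grip_width: 0.994
grasp_force: 0.0
```

>>> step_arm --commands '[{"twist":[0,0,0],"delta_pos":[0,0,-2.0],"fingers":100},{"twist":[0,0,0],"delta_pos":[0,0,-4.5],"fingers":100},{"twist":[0,0,0],"delta_pos":[0,0,-6.0],"fingers":100},{"twist":[0,0,0.12],"delta_pos":[0,0,-6.0],"fingers":100},{"twist":[0,0,0.24],"delta_pos":[0,0,-6.0],"fingers":100},{"twist":[0,0,0.36],"delta_pos":[0,0,-6.0],"fingers":100},{"twist":[0,0,0.48],"delta_pos":[0,0,-6.0],"fingers":100},{"twist":[0,0,0.6],"delta_pos":[0,0,-6.0],"fingers":100}]'

```text
t: 6.93
eef_pos: [0.5551, -0.1676, 0.1521]
ee_rot: [-0.0, 0.484, 0.875, 0.0]
force: [0.2, -0.6, 0.2]
grip_width: 0.999
grasp_force: 0.0
```

>>> step_arm --commands '[{"twist":[0,0,0.12],"delta_pos":[0,0,0],"fingers":100},{"twist":[0,0,0.24],"delta_pos":[0,0,0],"fingers":100},{"twist":[0,0,0.36],"delta_pos":[0,0,0],"fingers":100},{"twist":[0,0,0.48],"delta_pos":[0,0,0],"fingers":100},{"twist":[0,0,0.6],"delta_pos":[0,0,0],"fingers":100},{"twist":[0,0,0.72],"delta_pos":[0,0,0],"fingers":100},{"twist":[0,0,0.84],"delta_pos":[0,0,0],"fingers":100},{"twist":[0,0,0.96],"delta_pos":[0,0,0],"fingers":100}]'

```text
t: 7.6
eef_pos: [0.5551, -0.1676, 0.152]
ee_rot: [-0.0, 0.833, 0.553, -0.0]
force: [-0.4, 0.4, -0.2]
grip_width: 0.999
grasp_force: 0.0
```

```bash
python3 - <<'E'
from h import *
capture("wrist");capture("wrist")
c=capture("wrist"); o=readout.get_obs(); print(o["t"],o["eef_pos"],o["ee_rot"]);np.savez("w4.npz",**{k:c[k] for k in("frame","camera_matrix","R","t")})
print(proj(c,[.555,-.1672,.11]))
f=c["frame"]; cv2.imwrite("pics/w4.png",f); print(go([.555,-.1672,.092],-23.5))
E
```

```text
7.75 [ 0.55507977 -0.16766376  0.15208588] [-1.86064520e-04  8.30960191e-01  5.56331846e-01 -6.15673816e-05]
[258.80043246 226.54817985]
[[0.04, -0.02, 6.01], [-0.0004, -0.0001, 0.0193], [0.0002, -0.0006, -3.1223]]
```

View pics/w4.png

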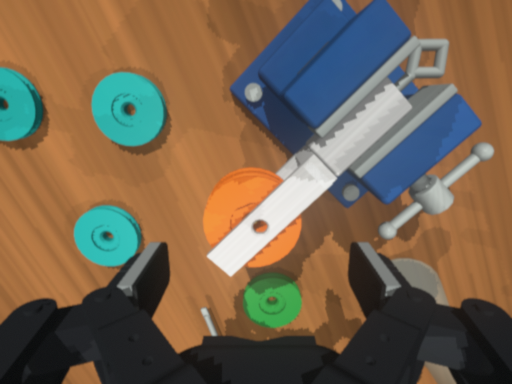

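The hole is at (260,226), and the wheel spans x 203–302, clear between the fingers at 168 and 348. I'll go down and squeeze along the other diagonal.

>>> step_arm --commands '[{"twist":[0,0,0],"delta_pos":[0,0,1.2],"fingers":100},{"twist":[0,0,0],"delta_pos":[0,0,2.4],"fingers":100},{"twist":[0,0,0],"delta_pos":[0,0,3.6],"fingers":100},{"twist":[0,0,0],"delta_pos":[0,0,4.6],"fingers":100},{"twist":[0,0,0],"delta_pos":[0,0,5.6],"fingers":100},{"twist":[0,0,0],"delta_pos":[0,0,6.0],"fingers":100},{"twist":[0,0,0],"delta_pos":[0,0,6.0],"fingers":95},{"twist":[0,0,0],"delta_pos":[0,0,6.0],"fingers":90}]'

```text
t: 8.42
eef_pos: [0.5553, -0.1678, 0.0925]
ee_rot: [0.0, 0.832, 0.555, 0.0]
force: [-0.4, -0.5, 0.1]
grip_width: 0.902
grasp_force: 0.0
```

>>> step_arm --commands '[{"twist":[0,0,0],"delta_pos":[0,0,0],"fingers":87},{"twist":[0,0,0],"delta_pos":[0,0,0],"fingers":84},{"twist":[0,0,0],"delta_pos":[0,0,0],"fingers":81},{"twist":[0,0,0],"delta_pos":[0,0,0],"fingers":78},{"twist":[0,0,0],"delta_pos":[0,0,0],"fingers":75},{"twist":[0,0,0],"delta_pos":[0,0,0],"fingers":72},{"twist":[0,0,0],"delta_pos":[0,0,0],"fingers":70},{"twist":[0,0,0],"delta_pos":[0,0,0],"fingers":68}]'

```text
t: 9.08
eef_pos: [0.5553, -0.1679, 0.0926]
ee_rot: [0.0, 0.832, 0.555, 0.0]
force: [0.3, -0.2, 2.8]
grip_width: 0.688
grasp_force: 40.4
```

>>> step_arm --commands '[{"twist":[0,0,0],"delta_pos":[0,0,0],"fingers":66},{"twist":[0,0,0],"delta_pos":[0,0,0],"fingers":66},{"twist":[0,0,0],"delta_pos":[0,0,0],"fingers":66},{"twist":[0,0,0],"delta_pos":[0,0,0],"fingers":66},{"twist":[0,0,0],"delta_pos":[0,0,0],"fingers":66},{"twist":[0,0,0],"delta_pos":[0,0,0],"fingers":80},{"twist":[0,0,0],"delta_pos":[0,0,0],"fingers":90},{"twist":[0,0,0],"delta_pos":[0,0,0],"fingers":100}]'

```text
t: 9.75
eef_pos: [0.5548, -0.1676, 0.0918]
ee_rot: [-0.0, 0.832, 0.555, -0.0]
force: [0.7, -0.5, 0.4]
grip_width: 0.991
grasp_force: 0.0
```

>>> step_arm --commands '[{"twist":[0,0,0],"delta_pos":[0,0,-1.5],"fingers":100},{"twist":[0,0,0],"delta_pos":[0,0,-3.0],"fingers":100},{"twist":[0,0,0],"delta_pos":[0,0,-4.5],"fingers":100},{"twist":[0,0,0],"delta_pos":[0,0,-6.0],"fingers":100},{"twist":[0,0,0],"delta_pos":[0,0,-7.0],"fingers":100},{"twist":[0,0,0],"delta_pos":[0,0,-7.8],"fingers":100},{"twist":[0,0,0],"delta_pos":[0,0,-7.8],"fingers":100},{"twist":[0,0,0],"delta_pos":[0,0,-7.8],"fingers":100}]'

```text
t: 10.42
eef_pos: [0.555, -0.1677, 0.1699]
ee_rot: [-0.0, 0.832, 0.555, -0.0]
force: [-0.5, -0.7, -0.2]
grip_width: 0.997
grasp_force: 0.0
```

```bash
cat >> h.py <<'E'
def hole(c,g=(.555,-.1672,.11),r=10):
    f=c["frame"].astype(int); u,v=np.round(proj(c,g)).astype(int)
    w=f[v-r:v+r+1,u-r:u+r+1].min(2).astype(np.uint8)
    m=(w<np.percentile(w,90)*0.6).astype(np.uint8)
    n,l,st,ce=cv2.connectedComponentsWithStats(m)
    k=min(range(1,n),key=lambda k:np.hypot(*(ce[k]-r))+(100 if st[k][4]<20 or st[k][4]>250 else 0))
    return ce[k]+[u-r,v-r],st[k][4]
E
python3 - <<'E'
from h import *
c=capture("wrist"); c=capture("wrist"); o=readout.get_obs(); print(o["t"],o["eef_pos"],o["ee_rot"]);np.savez("w5.npz",**{k:c[k] for k in("frame","camera_matrix","R","t")})
W=[dict(np.load(f"w{i}.npz")) for i in (2,3,4,5)]; hs=[]
for w in W:
    h,a=hole(w); hs.append(h); print(h,a,onz(w,h,.11)[:2])
print(tri(W,hs),tri([W[0],W[3]],[hs[0],hs[3]]))
f=c["frame"]; u,v=hs[3].astype(int); cv2.imwrite("pics/w5c.png",cv2.resize(f[v-50:v+50,u-50:u+50],(600,600),interpolation=2))
E
```

```text
10.5167 [ 0.55480037 -0.16756085  0.16932743] [-7.17034898e-04  8.31832421e-01  5.55026260e-01 -3.98547518e-04]
[250.47058824 207.02941176] 102 [ 0.55526425 -0.16723011]
[258.98493976 252.32831325] 332 [ 0.55636189 -0.16801629]
[259.70322581 225.94193548] 155 [ 0.55564057 -0.1670468 ]
[260.04065041 215.08130081] 123 [ 0.55559253 -0.16710847]
[ 0.55564904 -0.16729737  0.11020943] [ 0.55548926 -0.1673516   0.10932088]
```

View pics/w5c.png

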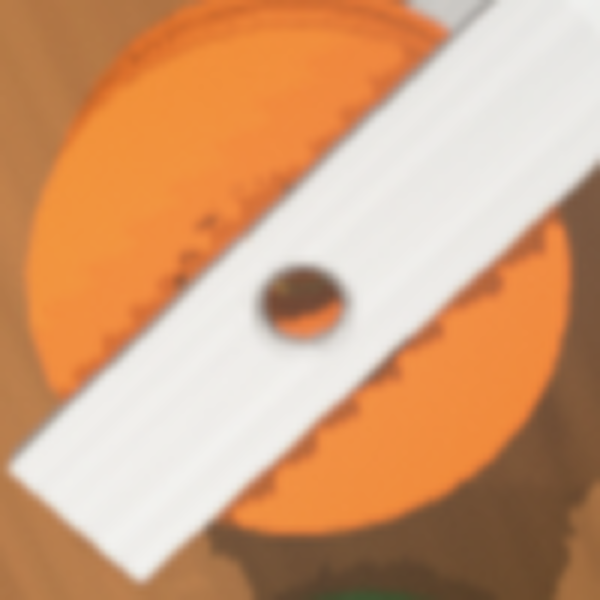

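The crop shows the upper wheel's rim spanning x 27–571 (centre 299), against the hole at (303,303). It is now concentric. The hole from four views is (0.5556, -0.1672, 0.110), which matches the stated height. Next is the pin.

>>> step_arm --commands '[{"twist":[0,0,0],"delta_pos":[2.0,-1.0,-1.0],"fingers":50},{"twist":[0,0,0],"delta_pos":[5.5,-2.6,-2.0],"fingers":50},{"twist":[0,0,0],"delta_pos":[9.1,-4.2,-2.0],"fingers":50},{"twist":[0,0,0],"delta_pos":[12.7,-5.8,-2.0],"fingers":50},{"twist":[0,0,0],"delta_pos":[16.3,-7.5,-2.0],"fingers":50},{"twist":[0,0,0],"delta_pos":[19.9,-9.1,-2.0],"fingers":50},{"twist":[0,0,0],"delta_pos":[23.5,-10.8,-2.0],"fingers":50},{"twist":[0,0,0],"delta_pos":[27.0,-12.4,-2.0],"fingers":50}]'

```text
t: 11.18
eef_pos: [0.5435, 0.1312, 0.1896]
ee_rot: [-0.0, 0.832, 0.555, -0.001]
force: [0.3, -0.9, -0.3]
grip_width: 0.499
grasp_force: 0.0
```

>>> step_arm --commands '[{"twist":[0,0,0],"delta_pos":[3.0,-1.4,0],"fingers":50},{"twist":[0,0,0],"delta_pos":[5.5,-2.6,0],"fingers":50},{"twist":[0,0,0],"delta_pos":[7.5,-3.4,0],"fingers":50},{"twist":[0,0,0],"delta_pos":[8.5,-4.0,0],"fingers":50},{"twist":[0,0,0],"delta_pos":[8.5,-4.0,0],"fingers":50},{"twist":[0,0,0],"delta_pos":[8.5,-4.0,0],"fingers":50},{"twist":[0,0,0],"delta_pos":[8.5,-4.0,0],"fingers":50},{"twist":[0,0,0],"delta_pos":[8.5,-4.0,0],"fingers":50}]'

```text
t: 11.85
eef_pos: [0.5402, 0.2217, 0.1902]
ee_rot: [0.0, 0.832, 0.554, -0.0]
force: [-0.2, 0.4, -0.8]
grip_width: 0.501
grasp_force: 0.0
```

```bash
python3 - <<'E'
from h import *
c=capture("wrist"); c=capture("wrist"); o=readout.get_obs(); print(o["t"],o["eef_pos"],o["ee_rot"],o["grip_width"]);np.savez("w6.npz",**{k:c[k] for k in("frame","camera_matrix","R","t")})
for th in("axle_pin","brass_pin","pin_block"): print(th,[(np.round(b["location"],4),round(b["score"],2),proj(c,b["location"])) for b in boxes_of(c,th)][:3])
cv2.imwrite("pics/w6.png",c["frame"])
E
```

```text
11.95 [0.54022658 0.22201077 0.1903271 ] [ 3.73779544e-05  8.32209714e-01  5.54460991e-01 -2.46802464e-05] 0.49986253147447174
axle_pin []
brass_pin [(array([0.4746, 0.2339, 0.0649]), 0.57, array([183.55717192, 202.86818754]))]
pin_block []
```

View pics/w6.png

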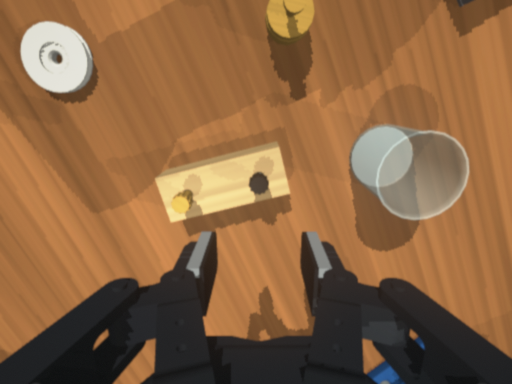

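The crop-free wrist view shows the steel pin's black head at (259,182) and the brass pin at (182,203) in the same block. The black one is the one to take.

```bash
cat >> h.py <<'E'
def cylmask(c,x,y,z0,z1,r):
    a=np.linspace(0,2*np.pi,40); P=[proj(c,(x+r*np.cos(t),y+r*np.sin(t),z)) for z in(z0,z1) for t in a]
    h=cv2.convexHull(np.array(P,np.float32))[:,0]; m=cv2.moments(h); return np.array([m["m10"],m["m01"]])/m["m00"],m["m00"],h
def head(c,g,r=14,thr=75):
    f=c["frame"].astype(int); u,v=np.round(proj(c,g)).astype(int); m=(f.max(2)[v-r:v+r+1,u-r:u+r+1]<thr).astype(np.uint8)
    n,l,st,ce=cv2.connectedComponentsWithStats(m); k=1+np.argmax(st[1:,4]); return ce[k]+[u-r,v-r],st[k]
def fitpin(c,cen,z0,z1,r,g):
    from scipy.optimize import fsolve
    return fsolve(lambda p:cylmask(c,p[0],p[1],z0,z1,r)[0]-cen,g)
E
python3 - <<'E'
from h import *
c=dict(np.load("w6.npz")); g=onz(c,(259,182),.062); print(g)
for thr in(60,75,90):
    ce,st=head(c,g,thr=thr); p=fitpin(c,ce,.051,.065,.008,g[:2]); print(thr,ce,st,p,cylmask(c,*p,.051,.065,.008)[1])
print(go([p[0],p[1],.12]))
E
```

```text
[0.54169707 0.22531637 0.062     ]Traceback (most recent call last):
  File "<stdin>", line 4, in <module>
  File "h.py", line 38, in head
    n,l,st,ce=cv2.connectedComponentsWithStats(m); k=1+np.argmax(st[1:,4]); return ce[k]+[u-r,v-r],st[k]
                                                       ~~~~~~~~~^^^^^^^^^^
    return _wrapfunc(a, 'argmax', axis=axis, out=out, **kwds)
    return bound(*args, **kwds)
ValueError: attempt to get argmax of an empty sequence
```

>>> step_arm --commands '[{"twist":[0,0,0],"delta_pos":[0.3,0,1.0],"fingers":50},{"twist":[0,0,0],"delta_pos":[0.3,0,2.2],"fingers":50},{"twist":[0,0,0],"delta_pos":[0.3,0,3.6],"fingers":50},{"twist":[0,0,0],"delta_pos":[0.3,0,5.0],"fingers":50},{"twist":[0,0,0],"delta_pos":[0.3,0,6.0],"fingers":50},{"twist":[0,0,0],"delta_pos":[0.3,0,6.0],"fingers":50},{"twist":[0,0,0],"delta_pos":[0.3,0,6.0],"fingers":50},{"twist":[0,0,0],"delta_pos":[0.3,0,6.0],"fingers":50}]'

```text
t: 12.77
eef_pos: [0.5415, 0.2259, 0.1309]
ee_rot: [0.0, 0.832, 0.555, 0.001]
force: [-0.7, 0.4, -0.6]
grip_width: 0.502
grasp_force: 0.0
```

```bash
python3 - <<'E'
from h import *
c=capture("wrist"); c=capture("wrist"); o=readout.get_obs(); print(o["t"],o["eef_pos"]);np.savez("w7.npz",**{k:c[k] for k in("frame","camera_matrix","R","t")})
cs=[dict(np.load("w6.npz")),c]; g=[.5417,.2253,.060]; H=[]
for c in cs:
    u,v=np.round(proj(c,g)).astype(int); print(u,v,c["frame"][v-16:v+17:2,u].max(1),c["frame"][v,u-16:u+17:2].max(1))
    for thr in(100,120):
        ce,st=head(c,g,r=18,thr=thr); p=fitpin(c,ce,.051,.065,.008,g[:2]); print(thr,ce,st,p,cylmask(c,*p,.051,.065,.008)[1])
    H.append(ce)
print(tri(cs,H), go([p[0],p[1],.0715]))
E
```

```text
12.8667 [0.5415224  0.22588353 0.13111777]
259 181 [212 213 214 181  91  73  77  80  80  80  80  81  80  80  92 157 173] [235 234 232 160  81  82  82  81  80  80  79  77  93 224 238 241 242]
100 [258.56428571 182.975     ] [  9  10  18  21 280] [0.54067756 0.22384603] 334.4850770563353
120 [258.57236842 183.11842105] [  9  10  18  21 304] [0.54063407 0.22372366] 334.4859327301383
260 211 [184 136 104  72  73  76  81  81  81  81  81  80  80  79  78  79 133] [230 192  83  82  84  83  83  82  81  81  80  79  77  84 234 246 245]
100 [258.96334012 212.47046843] [  6   6  23  28 491] [0.54064466 0.2237268 ] 564.6717431759462
120 [258.79813084 212.3682243 ] [  5   5  24  29 535] [0.5405689 0.2238399] 564.6925713784294
[0.54049904 0.22352979 0.05803322] [[-0.23, -0.02, 5.96]]h.py:41: RuntimeWarning: The iteration is not making good progress, as measured by the 
 improvement from the last ten iterations.
  return fsolve(lambda p:cylmask(c,p[0],p[1],z0,z1,r)[0]-cen,g)
```

The pin is at (0.5406, 0.2238) with mid-head height 0.058 from two views, as it should be. I'll descend and grip only the head with the fingertips.

>>> step_arm --commands '[{"twist":[0,0,0],"delta_pos":[-0.22,0,1.0],"fingers":50},{"twist":[0,0,0],"delta_pos":[-0.22,0,2.2],"fingers":50},{"twist":[0,0,0],"delta_pos":[-0.22,0,3.5],"fingers":50},{"twist":[0,0,0],"delta_pos":[-0.22,0,4.7],"fingers":50},{"twist":[0,0,0],"delta_pos":[-0.22,0,5.5],"fingers":45},{"twist":[0,0,0],"delta_pos":[-0.22,0,5.9],"fingers":40},{"twist":[0,0,0],"delta_pos":[-0.22,0,5.9],"fingers":36},{"twist":[0,0,0],"delta_pos":[-0.22,0,5.9],"fingers":32}]'

```text
t: 13.53
eef_pos: [0.5405, 0.2238, 0.0715]
ee_rot: [0.0, 0.832, 0.555, 0.0]
force: [0.7, -0.7, 0.2]
grip_width: 0.318
grasp_force: 0.0
```

>>> step_arm --commands '[{"twist":[0,0,0],"delta_pos":[0,0,0],"fingers":28},{"twist":[0,0,0],"delta_pos":[0,0,0],"fingers":24},{"twist":[0,0,0],"delta_pos":[0,0,0],"fingers":21},{"twist":[0,0,0],"delta_pos":[0,0,0],"fingers":18},{"twist":[0,0,0],"delta_pos":[0,0,0],"fingers":15},{"twist":[0,0,0],"delta_pos":[0,0,0],"fingers":10},{"twist":[0,0,0],"delta_pos":[0,0,0],"fingers":10},{"twist":[0,0,0],"delta_pos":[0,0,0],"fingers":10}]'

```text
t: 14.2
eef_pos: [0.5406, 0.2238, 0.0719]
ee_rot: [0.0, 0.832, 0.555, 0.001]
force: [-0.4, 0.5, 6.0]
grip_width: 0.146
grasp_force: 58.5
```

```bash
python3 - <<'E'
from h import *
o=readout.get_obs(); print(o["t"],o["eef_pos"],o["ee_rot"],o["force"],o["ft_torque"],o["grip_width"],o["grasp_force"])
E
```

```text
14.2 [0.54064261 0.22384587 0.07187279] [2.20472563e-04 8.31818890e-01 5.55046827e-01 5.52276074e-04] [-0.36496931  0.49311373  5.98937609] [-0.01968886  0.08797753  0.00474705] 0.14626607695963922 58.5421621799469
```

>>> step_arm --commands '[{"twist":[0,0,0],"delta_pos":[0,0,-0.3],"fingers":10},{"twist":[0,0,0],"delta_pos":[0,0,-1.0],"fingers":10},{"twist":[0,0,0],"delta_pos":[0,0,-2.5],"fingers":10},{"twist":[0,0,0],"delta_pos":[0,0,-4.5],"fingers":10},{"twist":[0,0,0],"delta_pos":[0,0,-7.0],"fingers":10},{"twist":[0,0,0],"delta_pos":[0,0,-9.5],"fingers":10},{"twist":[0,0,0],"delta_pos":[0,0,-12.0],"fingers":10},{"twist":[0,0,0],"delta_pos":[0,0,-13.0],"fingers":10}]'

```text
t: 14.87
eef_pos: [0.541, 0.224, 0.205]
ee_rot: [0.001, 0.832, 0.555, 0.002]
force: [0.1, -0.4, -0.2]
grip_width: 0.15
grasp_force: 58.8
```

```bash
python3 - <<'E'
from h import *
c=capture("wrist"); c=capture("wrist"); S=capture("scene"); o=readout.get_obs(); print(o["t"],o["eef_pos"],o["ee_rot"],o["force"],o["grip_width"],o["grasp_force"]);np.savez("w8.npz",**{k:c[k] for k in("frame","camera_matrix","R","t")})
x,y,z=o["eef_pos"]; u,v=proj(c,(x,y,z-.03)).astype(int); print(u,v,proj(c,(x,y,z-.064)))
a=c["frame"][max(0,v-90):v+90,u-100:u+100]; U,V=proj(S,(x,y,z-.03)).astype(int); b=S["frame"][V-30:V+30,U-27:U+27]
cv2.imwrite("pics/w8.png",np.hstack([cv2.resize(a,(int(a.shape[1]*400/a.shape[0]),400),interpolation=2),cv2.resize(b,(350,400),interpolation=2)]))
print(max(0,v-90),u-100,a.shape,U-27,V-30)
print(go([.5556,-.1671,.20]))
E
```

```text
15.0167 [0.54012513 0.22373034 0.20092617] [-2.13428748e-05  8.31834873e-01  5.55023190e-01 -3.82476448e-05] [-0.34853552  0.81614656 -0.15131921] 0.149615695613118 58.83673131465912
257 234 [257.18664377 212.53074438]
144 157 (180, 200, 3) 290 111
[[-35.49, 16.43, 0.09]]
```

View pics/w8.png

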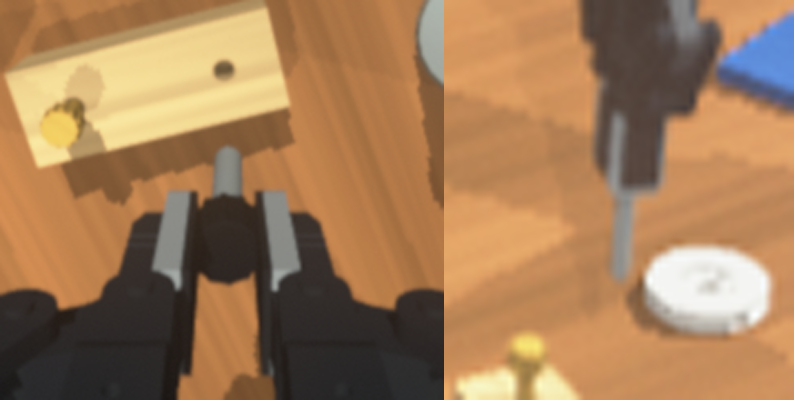

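The wrist crop shows the steel pin upright in the jaws, with its nose at (260,211), the emptied hole behind it, and the brass pin untouched at crop (62,128). I'll carry it over the frame.

>>> step_arm --commands '[{"twist":[0,0,0],"delta_pos":[-1.5,0.7,0],"fingers":10},{"twist":[0,0,0],"delta_pos":[-4.0,1.8,0],"fingers":10},{"twist":[0,0,0],"delta_pos":[-7.0,3.2,0],"fingers":10},{"twist":[0,0,0],"delta_pos":[-10.0,4.6,0],"fingers":10},{"twist":[0,0,0],"delta_pos":[-13.0,6.0,0],"fingers":10},{"twist":[0,0,0],"delta_pos":[-16.0,7.4,0],"fingers":10},{"twist":[0,0,0],"delta_pos":[-19.0,8.8,0],"fingers":10},{"twist":[0,0,0],"delta_pos":[-22.0,10.2,0],"fingers":10}]'

```text
t: 15.68
eef_pos: [0.5491, -0.02, 0.1992]
ee_rot: [-0.001, 0.832, 0.555, -0.001]
force: [0.2, 0.0, -1.1]
grip_width: 0.147
grasp_force: 58.8
```

>>> step_arm --commands '[{"twist":[0,0,0],"delta_pos":[-3.0,1.4,0],"fingers":10},{"twist":[0,0,0],"delta_pos":[-6.0,2.8,0],"fingers":10},{"twist":[0,0,0],"delta_pos":[-8.5,3.9,0],"fingers":10},{"twist":[0,0,0],"delta_pos":[-10.5,4.8,0],"fingers":10},{"twist":[0,0,0],"delta_pos":[-12.0,5.5,0],"fingers":10},{"twist":[0,0,0],"delta_pos":[-13.0,6.0,0.2],"fingers":10},{"twist":[0,0,0],"delta_pos":[-13.5,6.2,0.4],"fingers":10},{"twist":[0,0,0],"delta_pos":[-13.5,6.2,0.5],"fingers":10}]'

```text
t: 16.35
eef_pos: [0.555, -0.1673, 0.1947]
ee_rot: [-0.001, 0.832, 0.555, -0.001]
force: [-0.3, -0.1, -1.2]
grip_width: 0.152
grasp_force: 58.8
```

>>> step_arm --commands '[{"twist":[0,0,0],"delta_pos":[0,0,0],"fingers":10},{"twist":[0,0,0],"delta_pos":[0,0,0],"fingers":10},{"twist":[0,0,0],"delta_pos":[0,0,0],"fingers":10},{"twist":[0,0,0],"delta_pos":[0,0,0],"fingers":10},{"twist":[0,0,0],"delta_pos":[0,0,0],"fingers":10},{"twist":[0,0,0],"delta_pos":[0,0,0],"fingers":10},{"twist":[0,0,0],"delta_pos":[0,0,0],"fingers":10},{"twist":[0,0,0],"delta_pos":[0,0,0],"fingers":10}]'

```text
t: 17.02
eef_pos: [0.5555, -0.167, 0.1963]
ee_rot: [0.0, 0.832, 0.555, 0.0]
force: [0.0, -0.7, 0.1]
grip_width: 0.152
grasp_force: 58.8
```

```bash
python3 - <<'E'
from h import *
c=capture("wrist"); T=capture("top"); S=capture("scene"); o=readout.get_obs(); print(o["t"],o["eef_pos"],o["ee_rot"],o["force"],o["grip_width"])
for n,k in zip("wTS",(c,T,S)): np.savez(f"i{n}.npz",**{q:k[q] for q in("frame","camera_matrix","R","t")})
print(go([.5556,-.1671,.192]), proj(c,[.5556,-.1671,.11]))
h,a=hole(c,(.5556,-.1671,.11)); print("hole",h,a)
x,y,z=o["eef_pos"]; t=proj(c,(x,y,z-.0635)); print("tip pred",t)
u,v=h.astype(int); f=c["frame"]
print("rows: u-range of pixels grey by row")
for r in range(v-12,v+34,2): print(r," ".join(f"{int(q)}" for q in f[r,u-13:u+14].min(1)))
E
```

```text
17.1667 [ 0.55542654 -0.167012    0.1962905 ] [-8.77717166e-06  8.31844141e-01  5.55009302e-01 -1.26557117e-05] [-0.09703855  0.21224356 -0.14758593] 0.15306182398873877
[[-0.0, 0.02, 0.43]] [259.32728655 202.47897041]
hole [259.40816327 202.5       ] 98
tip pred [259.11174542 213.91924943]
rows: u-range of pixels grey by row
190 62 63 64 63 63 71 104 155 207 231 237 239 240 240 241 240 235 222 213 213 213 212 210 210 210 221 234
192 60 58 60 71 103 156 208 232 238 239 240 241 241 240 240 240 240 235 222 214 214 214 217 224 228 235 239
194 63 78 112 157 207 232 238 240 240 241 241 240 239 240 241 242 242 238 230 228 234 236 238 239 239 240 239
196 118 171 217 234 238 240 240 241 240 238 235 227 222 222 222 224 230 235 237 239 240 240 240 240 239 240 240
198 219 235 239 240 240 241 240 236 222 190 154 118 97 91 91 100 127 163 203 227 237 239 240 240 240 241 242
200 240 240 241 242 241 239 230 198 149 99 68 58 55 56 56 57 60 75 111 159 208 234 240 241 242 243 243
202 241 241 241 240 240 234 210 157 94 60 57 55 57 56 56 56 55 56 70 121 186 224 239 243 243 242 240
204 241 240 240 241 242
[... 937 characters left out ...]
 70
222 243 244 245 244 243 241 232 173 130 129 132 135 136 136 136 134 129 123 114 97 78 71 70 69 70 69 69
224 245 244 243 242 241 241 232 169 127 129 133 135 137 136 135 133 129 122 113 99 80 71 69 69 70 69 69
226 243 242 241 242 243 241 227 163 127 129 133 135 136 136 134 132 129 122 113 100 79 69 69 69 69 69 68
228 240 242 243 244 243 235 198 142 125 130 133 134 136 136 134 131 128 122 112 98 75 63 62 66 67 67 66
230 222 241 243 237 217 163 116 113 121 123 117 111 113 121 127 126 124 119 110 95 73 61 59 59 59 58 55
232 195 227 208 149 96 70 73 85 83 77 63 55 55 62 69 73 76 81 76 66 58 57 58 58 56 54 53
234 135 126 86 58 52 50 52 51 50 50 50 51 49 50 50 49 50 51 51 51 50 50 53 55 56 53 52
```

```bash
python3 - <<'E'
from h import *
c=dict(np.load("iw.npz")); o=readout.get_obs(); tx=rot(o).apply([1,0,0])
f=c["frame"].astype(float)
print("col 258-260 rows 204-216",[int(f[r,258:261].mean()) for r in range(203,217)])
P=np.array([.55543,-.16701,0])
for zt in(.131,.1324,.134):
    q=P+[0,0,zt]; print(zt,proj(c,q+.0032*tx),proj(c,q+np.array([0,0,.0025])+.004*tx),"per mm x",proj(c,q+.0042*tx)-proj(c,q+.0032*tx))
hc=P+[0,0,.11]; print("hole",[proj(c,np.array([.5556,-.1671,.11])+s*.0045*tx) for s in(1,-1)])
# head top edge / hole rows subpix
col=f[190:216,257:262].min(2).mean(1); print(np.round(col).astype(int))
# scene & top: pin vs hole
for n in "ST":
    k=dict(np.load(f"i{n}.npz")); print(n,"tip",proj(k,P+[0,0,.1324]),"hole",proj(k,[.5556,-.1671,.11]))
    u,v=proj(k,P+[0,0,.125]).astype(int)
    if n=="S":
        for r in range(v-16,v+18): print(r,u-10," ".join("%3d"%q for q in k["frame"][r,u-10:u+12].max(1)))
E
```

```text
col 258-260 rows 204-216 [83, 92, 118, 143, 160, 177, 186, 173, 150, 142, 141, 141, 141, 141]
0.131 [259.11536406 208.39494822] [259.12269758 208.58205406] per mm x [ 1.35703773e-03 -1.42425368e+00]
0.1324 [259.11883341 209.14046555] [259.12626254 209.33871776] per mm x [ 1.37111795e-03 -1.43270529e+00]
0.134 [259.12285557 210.0047739 ] [259.13039633 210.21611512] per mm x [ 1.38752515e-03 -1.44248592e+00]
hole [array([259.33408454, 196.61387835]), array([259.32056736, 208.27607192])]
[240 240 240 240 240 238 223 168  99  61  56  57  56  55  55  59  74 111
 160 187 177 149 136 135 135 135]
S tip [187.76000338 204.55589464] hole [188.6094092  212.06310811]
191 178 228 228 227 190 153 105  93  92  97  97  99 120 151 211 224 226 224 221 219 217 217 198
192 178 226 224 223 208 166 128 130 121 123 124 141 172 193 220 222 219 217 217 216 217 204 165
193 178 222 222 222 221 203 192 198 155 146 147 180 209 217 216 217 216 218 220 222 225 177 158
194 178 222 222 223 225 226 226 226 164 144 152 189 213 216 217 219 222 224 224 223 222 172 153
195 178 225 226 226 225 225 223 220 168 146 151 182 
[... 2194 characters left out ...]
1 221 215 197 192 191 189 221 238 244 246 246 246 241 238
219 178 246 247 247 247 247 247 247 247 244 242 222 214 215 197 190 186 219 238 244 246 244 243
220 178 232 245 247 247 247 247 247 247 247 247 244 241 241 222 215 197 174 184 219 238 244 246
221 178 208 220 243 245 246 247 247 247 247 247 247 247 247 244 230 213 178 171 176 190 221 238
222 178 216 210 208 207 233 243 245 245 245 245 246 245 244 244 228 200 181 180 185 179 167 197
223 178 191 212 208 213 196 183 205 210 207 206 220 211 191 189 180 187 190 187 177 174 167 224
224 178 197 193 204 219 202 208 198 194 195 194 193 194 194 191 190 186 184 179 168 169 177 237
T tip [326.23180168 180.11865284] hole [324.60971577 181.56895541]
```

The nose lines up with the hole to about 0.2–0.4 mm: wrist tip at u 259.2 against hole 259.3, and the scene view agrees. The nose's lead-in of 1.3 mm covers that, so I'll lower gently.

>>> step_arm --commands '[{"twist":[0,0,0],"delta_pos":[0,0.02,0.4],"fingers":10},{"twist":[0,0,0],"delta_pos":[0,0.02,0.8],"fingers":10},{"twist":[0,0,0],"delta_pos":[0,0.02,1.2],"fingers":10},{"twist":[0,0,0],"delta_pos":[0,0.02,1.5],"fingers":10},{"twist":[0,0,0],"delta_pos":[0,0.02,1.7],"fingers":10},{"twist":[0,0,0],"delta_pos":[0,0.02,1.85],"fingers":10},{"twist":[0,0,0],"delta_pos":[0,0.02,1.95],"fingers":10},{"twist":[0,0,0],"delta_pos":[0,0.02,2.0],"fingers":10}]'

```text
t: 17.83
eef_pos: [0.5556, -0.1671, 0.1762]
ee_rot: [-0.0, 0.832, 0.555, -0.0]
force: [0.3, 0.5, -0.3]
grip_width: 0.156
grasp_force: 58.8
```

>>> step_arm --commands '[{"twist":[0,0,0],"delta_pos":[0,0,0.05],"fingers":10},{"twist":[0,0,0],"delta_pos":[0,0,0.1],"fingers":10},{"twist":[0,0,0],"delta_pos":[0,0,0.15],"fingers":10},{"twist":[0,0,0],"delta_pos":[0,0,0.2],"fingers":10},{"twist":[0,0,0],"delta_pos":[0,0,0.25],"fingers":10},{"twist":[0,0,0],"delta_pos":[0,0,0.3],"fingers":10},{"twist":[0,0,0],"delta_pos":[0,0,0.3],"fingers":10},{"twist":[0,0,0],"delta_pos":[0,0,0.3],"fingers":10}]'

```text
t: 18.5
eef_pos: [0.5556, -0.1671, 0.1733]
ee_rot: [-0.0, 0.832, 0.555, 0.0]
force: [0.1, -1.2, -1.2]
grip_width: 0.151
grasp_force: 58.8
```

>>> step_arm --commands '[{"twist":[0,0,0],"delta_pos":[0,0,0.04],"fingers":10},{"twist":[0,0,0],"delta_pos":[0,0,0.08],"fingers":10},{"twist":[0,0,0],"delta_pos":[0,0,0.12],"fingers":10},{"twist":[0,0,0],"delta_pos":[0,0,0.16],"fingers":10},{"twist":[0,0,0],"delta_pos":[0,0,0.2],"fingers":10},{"twist":[0,0,0],"delta_pos":[0,0,0.24],"fingers":10},{"twist":[0,0,0],"delta_pos":[0,0,0.27],"fingers":10},{"twist":[0,0,0],"delta_pos":[0,0,0.3],"fingers":10}]'

```text
t: 19.17
eef_pos: [0.5556, -0.1671, 0.1703]
ee_rot: [-0.0, 0.832, 0.555, -0.0]
force: [-1.3, -0.1, -0.3]
grip_width: 0.152
grasp_force: 58.8
```

```bash
python3 - <<'E'
from h import *
for i in range(3):
    c=capture("wrist"); o=readout.get_obs(); print(o["eef_pos"],np.round(o["force"],2),np.round(o["ft_torque"],3))
E
```

```text
[ 0.5556283  -0.16707941  0.17023698] [ 0.29  0.31 -0.35] [-0.009  0.024  0.008]
[ 0.55561825 -0.16706624  0.17024245] [ 0.69 -0.09 -0.46] [-0.026  0.006 -0.038]
[ 0.55561385 -0.16707802  0.17026006] [ 0.48  0.59 -0.3 ] [-0.025  0.042  0.002]
```

>>> step_arm --commands '[{"twist":[0,0,0],"delta_pos":[0,0,0.05],"fingers":10},{"twist":[0,0,0],"delta_pos":[0,0,0.1],"fingers":10},{"twist":[0,0,0],"delta_pos":[0,0,0.15],"fingers":10},{"twist":[0,0,0],"delta_pos":[0,0,0.2],"fingers":10},{"twist":[0,0,0],"delta_pos":[0,0,0.25],"fingers":10},{"twist":[0,0,0],"delta_pos":[0,0,0.3],"fingers":10},{"twist":[0,0,0],"delta_pos":[0,0,0.35],"fingers":10},{"twist":[0,0,0],"delta_pos":[0,0,0.4],"fingers":10}]'

```text
t: 19.98
eef_pos: [0.5556, -0.1671, 0.1662]
ee_rot: [-0.0, 0.832, 0.555, -0.0]
force: [-0.3, -0.2, -0.4]
grip_width: 0.152
grasp_force: 58.8
```

>>> step_arm --commands '[{"twist":[0,0,0],"delta_pos":[0,0,0.05],"fingers":10},{"twist":[0,0,0],"delta_pos":[0,0,0.1],"fingers":10},{"twist":[0,0,0],"delta_pos":[0,0,0.15],"fingers":10},{"twist":[0,0,0],"delta_pos":[0,0,0.2],"fingers":10},{"twist":[0,0,0],"delta_pos":[0,0,0.25],"fingers":10},{"twist":[0,0,0],"delta_pos":[0,0,0.3],"fingers":10},{"twist":[0,0,0],"delta_pos":[0,0,0.35],"fingers":10},{"twist":[0,0,0],"delta_pos":[0,0,0.4],"fingers":10}]'

```text
t: 20.65
eef_pos: [0.5557, -0.1671, 0.1623]
ee_rot: [0.0, 0.832, 0.555, 0.0]
force: [0.6, -0.6, -0.2]
grip_width: 0.153
grasp_force: 58.8
```

>>> step_arm --commands '[{"twist":[0,0,0],"delta_pos":[0,0,0.05],"fingers":10},{"twist":[0,0,0],"delta_pos":[0,0,0.1],"fingers":10},{"twist":[0,0,0],"delta_pos":[0,0,0.15],"fingers":10},{"twist":[0,0,0],"delta_pos":[0,0,0.2],"fingers":10},{"twist":[0,0,0],"delta_pos":[0,0,0.25],"fingers":10},{"twist":[0,0,0],"delta_pos":[0,0,0.3],"fingers":10},{"twist":[0,0,0],"delta_pos":[0,0,0.35],"fingers":10},{"twist":[0,0,0],"delta_pos":[0,0,0.4],"fingers":10}]'

```text
t: 21.32
eef_pos: [0.5556, -0.1671, 0.1583]
ee_rot: [0.0, 0.832, 0.555, 0.0]
force: [0.1, 0.1, -0.4]
grip_width: 0.147
grasp_force: 58.8
```

>>> step_arm --commands '[{"twist":[0,0,0],"delta_pos":[0,0,0.05],"fingers":10},{"twist":[0,0,0],"delta_pos":[0,0,0.1],"fingers":10},{"twist":[0,0,0],"delta_pos":[0,0,0.15],"fingers":10},{"twist":[0,0,0],"delta_pos":[0,0,0.2],"fingers":10},{"twist":[0,0,0],"delta_pos":[0,0,0.25],"fingers":10},{"twist":[0,0,0],"delta_pos":[0,0,0.3],"fingers":10},{"twist":[0,0,0],"delta_pos":[0,0,0.35],"fingers":10},{"twist":[0,0,0],"delta_pos":[0,0,0.4],"fingers":10}]'

```text
t: 21.98
eef_pos: [0.5556, -0.1671, 0.1542]
ee_rot: [-0.0, 0.832, 0.555, 0.0]
force: [0.1, 0.1, 0.2]
grip_width: 0.154
grasp_force: 58.8
```

>>> step_arm --commands '[{"twist":[0,0,0],"delta_pos":[0,0,0.05],"fingers":10},{"twist":[0,0,0],"delta_pos":[0,0,0.1],"fingers":10},{"twist":[0,0,0],"delta_pos":[0,0,0.15],"fingers":10},{"twist":[0,0,0],"delta_pos":[0,0,0.2],"fingers":10},{"twist":[0,0,0],"delta_pos":[0,0,0.25],"fingers":10},{"twist":[0,0,0],"delta_pos":[0,0,0.3],"fingers":10},{"twist":[0,0,0],"delta_pos":[0,0,0.35],"fingers":10},{"twist":[0,0,0],"delta_pos":[0,0,0.4],"fingers":10}]'

```text
t: 22.65
eef_pos: [0.5556, -0.1671, 0.1503]
ee_rot: [0.0, 0.832, 0.555, 0.0]
force: [-0.6, -0.3, 0.4]
grip_width: 0.156
grasp_force: 58.8
```

>>> step_arm --commands '[{"twist":[0,0,0],"delta_pos":[0,0,0.05],"fingers":10},{"twist":[0,0,0],"delta_pos":[0,0,0.1],"fingers":10},{"twist":[0,0,0],"delta_pos":[0,0,0.15],"fingers":10},{"twist":[0,0,0],"delta_pos":[0,0,0.2],"fingers":10},{"twist":[0,0,0],"delta_pos":[0,0,0.25],"fingers":10},{"twist":[0,0,0],"delta_pos":[0,0,0.3],"fingers":10},{"twist":[0,0,0],"delta_pos":[0,0,0.35],"fingers":10},{"twist":[0,0,0],"delta_pos":[0,0,0.4],"fingers":10}]'

```text
t: 23.32
eef_pos: [0.5556, -0.1671, 0.1463]
ee_rot: [0.0, 0.832, 0.555, 0.0]
force: [0.4, -0.6, -0.2]
grip_width: 0.15
grasp_force: 58.8
```

>>> step_arm --commands '[{"twist":[0,0,0],"delta_pos":[0,0,0.05],"fingers":10},{"twist":[0,0,0],"delta_pos":[0,0,0.1],"fingers":10},{"twist":[0,0,0],"delta_pos":[0,0,0.15],"fingers":10},{"twist":[0,0,0],"delta_pos":[0,0,0.2],"fingers":10},{"twist":[0,0,0],"delta_pos":[0,0,0.25],"fingers":10},{"twist":[0,0,0],"delta_pos":[0,0,0.3],"fingers":10},{"twist":[0,0,0],"delta_pos":[0,0,0.35],"fingers":10},{"twist":[0,0,0],"delta_pos":[0,0,0.4],"fingers":10}]'

```text
t: 23.98
eef_pos: [0.5556, -0.1671, 0.1422]
ee_rot: [-0.0, 0.832, 0.555, 0.0]
force: [0.3, -0.3, -1.0]
grip_width: 0.15
grasp_force: 58.8
```

>>> step_arm --commands '[{"twist":[0,0,0],"delta_pos":[0,0,0.05],"fingers":10},{"twist":[0,0,0],"delta_pos":[0,0,0.1],"fingers":10},{"twist":[0,0,0],"delta_pos":[0,0,0.15],"fingers":10},{"twist":[0,0,0],"delta_pos":[0,0,0.2],"fingers":10},{"twist":[0,0,0],"delta_pos":[0,0,0.25],"fingers":10},{"twist":[0,0,0],"delta_pos":[0,0,0.3],"fingers":10},{"twist":[0,0,0],"delta_pos":[0,0,0.35],"fingers":10},{"twist":[0,0,0],"delta_pos":[0,0,0.4],"fingers":10}]'

```text
t: 24.65
eef_pos: [0.5556, -0.1671, 0.1382]
ee_rot: [-0.0, 0.832, 0.555, -0.0]
force: [-0.1, -0.1, -0.1]
grip_width: 0.152
grasp_force: 58.8
```

>>> step_arm --commands '[{"twist":[0,0,0],"delta_pos":[0,0,0.05],"fingers":10},{"twist":[0,0,0],"delta_pos":[0,0,0.1],"fingers":10},{"twist":[0,0,0],"delta_pos":[0,0,0.15],"fingers":10},{"twist":[0,0,0],"delta_pos":[0,0,0.2],"fingers":10},{"twist":[0,0,0],"delta_pos":[0,0,0.25],"fingers":10},{"twist":[0,0,0],"delta_pos":[0,0,0.3],"fingers":10},{"twist":[0,0,0],"delta_pos":[0,0,0.35],"fingers":10},{"twist":[0,0,0],"delta_pos":[0,0,0.4],"fingers":10}]'

```text
t: 25.32
eef_pos: [0.5556, -0.1671, 0.1343]
ee_rot: [0.0, 0.832, 0.555, 0.0]
force: [-0.2, -0.8, 0.2]
grip_width: 0.148
grasp_force: 58.8
```

>>> step_arm --commands '[{"twist":[0,0,0],"delta_pos":[0,0,0.03],"fingers":10},{"twist":[0,0,0],"delta_pos":[0,0,0.06],"fingers":10},{"twist":[0,0,0],"delta_pos":[0,0,0.09],"fingers":10},{"twist":[0,0,0],"delta_pos":[0,0,0.12],"fingers":10},{"twist":[0,0,0],"delta_pos":[0,0,0.15],"fingers":10},{"twist":[0,0,0],"delta_pos":[0,0,0.18],"fingers":10},{"twist":[0,0,0],"delta_pos":[0,0,0.2],"fingers":10},{"twist":[0,0,0],"delta_pos":[0,0,0.2],"fingers":10}]'

```text
t: 25.98
eef_pos: [0.5556, -0.1671, 0.1323]
ee_rot: [-0.0, 0.832, 0.555, -0.0]
force: [-0.7, 0.3, 0.2]
grip_width: 0.147
grasp_force: 58.8
```

>>> step_arm --commands '[{"twist":[0,0,0],"delta_pos":[0,0,0.01],"fingers":10},{"twist":[0,0,0],"delta_pos":[0,0,0.02],"fingers":10},{"twist":[0,0,0],"delta_pos":[0,0,0.03],"fingers":10},{"twist":[0,0,0],"delta_pos":[0,0,0.04],"fingers":10},{"twist":[0,0,0],"delta_pos":[0,0,0.05],"fingers":10},{"twist":[0,0,0],"delta_pos":[0,0,0.06],"fingers":10},{"twist":[0,0,0],"delta_pos":[0,0,0.07],"fingers":10},{"twist":[0,0,0],"delta_pos":[0,0,0.08],"fingers":10}]'

```text
t: 26.65
eef_pos: [0.5556, -0.1671, 0.1315]
ee_rot: [-0.0, 0.832, 0.555, -0.0]
force: [-0.6, -0.9, -0.3]
grip_width: 0.155
grasp_force: 58.8
```

>>> step_arm --commands '[{"twist":[0,0,0],"delta_pos":[0,0,0.01],"fingers":10},{"twist":[0,0,0],"delta_pos":[0,0,0.02],"fingers":10},{"twist":[0,0,0],"delta_pos":[0,0,0.03],"fingers":10},{"twist":[0,0,0],"delta_pos":[0,0,0.04],"fingers":10},{"twist":[0,0,0],"delta_pos":[0,0,0.04],"fingers":14},{"twist":[0,0,0],"delta_pos":[0,0,0.04],"fingers":18},{"twist":[0,0,0],"delta_pos":[0,0,0.04],"fingers":24},{"twist":[0,0,0],"delta_pos":[0,0,0.04],"fingers":32}]'

```text
t: 27.32
eef_pos: [0.5557, -0.1671, 0.1312]
ee_rot: [0.0, 0.832, 0.555, 0.0]
force: [-0.2, 0.2, 0.1]
grip_width: 0.317
grasp_force: 0.0
```

>>> step_arm --commands '[{"twist":[0,0,0],"delta_pos":[0,0,0],"fingers":40},{"twist":[0,0,0],"delta_pos":[0,0,0],"fingers":50},{"twist":[0,0,0],"delta_pos":[0,0,-1.0],"fingers":50},{"twist":[0,0,0],"delta_pos":[0,0,-2.5],"fingers":50},{"twist":[0,0,0],"delta_pos":[0,0,-4.0],"fingers":50},{"twist":[0,0,0],"delta_pos":[0,0,-6.0],"fingers":50},{"twist":[0,0,0],"delta_pos":[0,0,-6.0],"fingers":50},{"twist":[0,0,0],"delta_pos":[0,0,-6.0],"fingers":50}]'

```text
t: 27.98
eef_pos: [0.556, -0.1672, 0.1924]
ee_rot: [0.001, 0.832, 0.555, 0.001]
force: [-0.1, 0.8, -1.1]
grip_width: 0.501
grasp_force: 0.0
```

```bash
python3 - <<'E'
from h import *
c=capture("wrist"); c=capture("wrist"); S=capture("scene"); o=readout.get_obs(); print(o["t"],o["eef_pos"],o["force"],o["grip_width"])
g=[.5556,-.1671,.119]; u,v=proj(c,g).astype(int)
for thr in (100,120):
    ce,st=head(c,g,r=22,thr=thr); print(ce,st)
for z in(.110,.112,.114,.118): m=cylmask(c,*g[:2],z,z+.014,.008); print(z,m[0],m[1],m[2].min(0),m[2].max(0))
a=c["frame"][v-60:v+60,u-70:u+70]; U,V=proj(S,g).astype(int); b=S["frame"][V-30:V+30,U-30:U+30]
cv2.imwrite("pics/fin.png",np.hstack([cv2.resize(a,(467,400),interpolation=2),cv2.resize(b,(333,400),interpolation=2)]))
E
```

```text
28.1333 [ 0.55527332 -0.16689199  0.19028734] [ 0.15084872  0.21083196 -0.63028259] 0.5032512243977186
[258.8308026  208.71366594] [ 11   9  23  26 461]
[258.73581213 208.65753425] [ 10   8  24  28 511]
0.11 [259.18995258 208.66552146] 558.8860545576317 [247.25027 194.12746] [271.1389  222.93167]
0.112 [259.1958734  209.69294441] 570.285159860854 [247.1436  194.99892] [271.25784 224.10931]
0.114 [259.20191283 210.73942117] 582.0332705882611 [247.03491 195.88611] [271.3791  225.30914]
0.118 [259.21432319 212.8917098 ] 606.6340207622852 [246.81117 197.70947] [271.62863 227.77794]
```

View pics/fin.png

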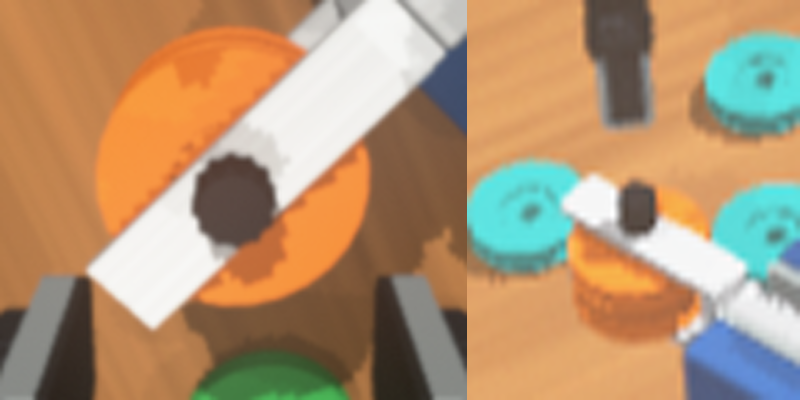

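The wrist crop shows the head flat on the cheek at (233,201), concentric with the wheels. Its centroid (258.8, 208.7) matches the head's base at 110 mm (259.2, 208.7). In the scene crop the head rests on the frame with no gap, and the gripper is clear above.

```bash
python3 -c "
from bench import order; print(order.job_done())"
```

```text
the job is handed in; nothing more can be done
None
```

The steel axle pin is through the wheels, washer and frame, its head measured home on the upper cheek, let go and with the arm clear. I handed the job in at about 28 s, and no verdict came back.

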